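# Return the hand stamps to their rack in reverse order

## Task

The four washed hand stamps have drained: move them from the dark steel drying stand to the bays of the plywood storage rack, one to a bay, in reverse order. As seen from the robot, the leftmost stamp on the stand goes into the rightmost bay, the second from the left into the second bay from the right, and so on. Set each one down gently, without dropping it or knocking it over, standing upright and flat on the floor of its bay, and leave them all standing there.

Things in the scene. Friction and masses are not known exactly. Their poses are not given: they have to be found in the camera images.
- stamp_round: Loose hand stamp, upright, about 90 g, 84 mm tall: a round foot of 54 mm diameter, 20 mm thick (rubber sole, pale wood); on its middle a dark wooden handle, a slim neck and a round knob to grip, 30 mm in diameter from 53 to 77 mm above the sole. Origin: centre of the sole's underside, z up. Starts on the plate of its shape, at most 5 mm and 0.15 rad off it.
- stamp_square: Loose hand stamp, upright, about 90 g, 84 mm tall: a square foot, 50 x 50 mm, 20 mm thick (rubber sole, pale wood); on its middle a dark wooden handle, a slim neck and a round knob to grip, 30 mm in diameter from 53 to 77 mm above the sole. Origin: centre of the sole's underside, z up. Starts on the plate of its shape, at most 5 mm and 0.15 rad off it.
- stamp_oblong: Loose hand stamp, upright, about 90 g, 84 mm tall: an oblong foot, 72 mm along its x by 46 mm along its y, 20 mm thick (rubber sole, pale wood); on its middle a dark wooden handle, a slim neck and a round knob to grip, 30 mm in diameter from 53 to 77 mm above the sole. Origin: centre of the sole's underside, z up. Starts on the plate of its shape, at most 5 mm and 0.15 rad off it.
- stamp_cross: Loose hand stamp, upright, about 90 g, 84 mm tall: a cross-shaped foot: bars 54 x 20 mm along its x and y, 20 mm thick (rubber sole, pale wood); on its middle a dark wooden handle, a slim neck and a round knob to grip, 30 mm in diameter from 53 to 77 mm above the sole. Origin: centre of the sole's underside, z up. Starts on the plate of its shape, at most 5 mm and 0.15 rad off it.
- plate_round: Fixed flat white drip plate, round, 64 mm diameter, 5 mm thick, on the drying stand, under the round stamp at the start; it marks which place on the stand that stamp came from and stays there. Origin: centre of its underside, axes parallel to the stand's.
- plate_square: Fixed flat white drip plate, square, 60 x 60 mm, 5 mm thick, on the drying stand, under the square stamp at the start; it marks which place on the stand that stamp came from and stays there. Origin: centre of its underside, axes parallel to the stand's.
- plate_oblong: Fixed flat white drip plate, oblong, 82 mm along x by 56 mm along y, 5 mm thick, on the drying stand, under the oblong stamp at the start; it marks which place on the stand that stamp came from and stays there. Origin: centre of its underside, axes parallel to the stand's.
- plate_cross: Fixed flat white drip plate, cross-shaped, two bars 64 x 30 mm, 5 mm thick, on the drying stand, under the cross stamp at the start; it marks which place on the stand that stamp came from and stays there. Origin: centre of its underside, axes parallel to the stand's.
- stand: Fixed dark steel drying stand, flat board 106 x 312 mm, top 12 mm above the table; left or right of the rack. Origin: on the table under its centre; y along the row, +y towards the robot's left, turned at most 0.3 rad. Four places at x 0, y 111, 37, -37, -111 mm, a drip plate on each in any order; the stamps' soles start 17 mm above the table.
- rack: Fixed plywood storage rack, 100 x 304 mm, four open-topped empty bays. Origin: on the table under its centre; y along the row, +y towards the robot's left, turned at most 0.3 rad. Bay centres at x 0, y 111, 37, -37, -111 mm; floors 12 mm above the table; inside 70 mm along y, 92 mm along x. Dividers rise 22 mm above the floor, lips of the long sides 10 mm.

How it is judged:
At the end, for the whole second after the job is handed in: Each stamp stands in the bay that mirrors its place on the stand (judged by its drip plate): within 14 mm of the bay centre along the row and 22 mm across it, sole within 4 mm of the bay floor, tilted less than 0.08 rad, released and at rest (((y of plate_round in the frame of stand between 0.091 and 0.131 m and y of stamp_round in the frame of rack between -0.125 and -0.097 m) or (y of plate_round in the frame of stand between 0.017 and 0.057 m and y of stamp_round in the frame of rack between -0.051 and -0.023 m) or (y of plate_round in the frame of stand between -0.057 and -0.017 m and y of stamp_round in the frame of rack between 0.023 and 0.051 m) or (y of plate_round in the frame of stand between -0.131 and -0.091 m and y of stamp_round in the frame of rack between 0.097 and 0.125 m)) and x of stamp_round in the frame of rack between -0.022 and 0.022 m and z of stamp_round in the frame of rack between 0.008 and 0.016 m and angle between each of stamp_round, stamp_square, stamp_oblong, stamp_cross's own z axis and vertical below 0.08 rad and linear speed of each of stamp_round, stamp_square, stamp_oblong, stamp_cross below 0.02 m/s and angular speed of each of stamp_round, stamp_square, stamp_oblong, stamp_cross below 0.2 rad/s and ((y of plate_square in the frame of stand between 0.091 and 0.131 m and y of stamp_square in the frame of rack between -0.125 and -0.097 m) or (y of plate_square in the frame of stand between 0.017 and 0.057 m and y of stamp_square in the frame of rack between -0.051 and -0.023 m) or (y of plate_square in the frame of stand between -0.057 and -0.017 m and y of stamp_square in the frame of rack between 0.023 and 0.051 m) or (y of plate_square in the frame of stand between -0.131 and -0.091 m and y of stamp_square in the frame of rack between 0.097 and 0.125 m)) and x of stamp_square in the frame of rack between -0.022 and 0.022 m and z of stamp_square in the frame of rack between 0.008 and 0.016 m and ((y of plate_oblong in the frame of stand between 0.091 and 0.131 m and y of stamp_oblong in the frame of rack between -0.125 and -0.097 m) or (y of plate_oblong in the frame of stand between 0.017 and 0.057 m and y of stamp_oblong in the frame of rack between -0.051 and -0.023 m) or (y of plate_oblong in the frame of stand between -0.057 and -0.017 m and y of stamp_oblong in the frame of rack between 0.023 and 0.051 m) or (y of plate_oblong in the frame of stand between -0.131 and -0.091 m and y of stamp_oblong in the frame of rack between 0.097 and 0.125 m)) and x of stamp_oblong in the frame of rack between -0.022 and 0.022 m and z of stamp_oblong in the frame of rack between 0.008 and 0.016 m and ((y of plate_cross in the frame of stand between 0.091 and 0.131 m and y of stamp_cross in the frame of rack between -0.125 and -0.097 m) or (y of plate_cross in the frame of stand between 0.017 and 0.057 m and y of stamp_cross in the frame of rack between -0.051 and -0.023 m) or (y of plate_cross in the frame of stand between -0.057 and -0.017 m and y of stamp_cross in the frame of rack between 0.023 and 0.051 m) or (y of plate_cross in the frame of stand between -0.131 and -0.091 m and y of stamp_cross in the frame of rack between 0.097 and 0.125 m)) and x of stamp_cross in the frame of rack between -0.022 and 0.022 m and z of stamp_cross in the frame of rack between 0.008 and 0.016 m); the robot touches nothing.
It fails at once if the round stamp is dropped (faster than 0.6 m/s with the fingers off it) or tipped over (by more than 0.8 rad) (angle between stamp_round's own z axis and vertical above 0.8 rad or (contact force between stamp_round and the fingers below 0.05 N and linear speed of stamp_round above 0.6 m/s)).
It fails at once if the square stamp is dropped (faster than 0.6 m/s with the fingers off it) or tipped over (by more than 0.8 rad) (angle between stamp_square's own z axis and vertical above 0.8 rad or (contact force between stamp_square and the fingers below 0.05 N and linear speed of stamp_square above 0.6 m/s)).
It fails at once if the oblong stamp is dropped (faster than 0.6 m/s with the fingers off it) or tipped over (by more than 0.8 rad) (angle between stamp_oblong's own z axis and vertical above 0.8 rad or (contact force between stamp_oblong and the fingers below 0.05 N and linear speed of stamp_oblong above 0.6 m/s)).
It fails at once if the cross stamp is dropped (faster than 0.6 m/s with the fingers off it) or tipped over (by more than 0.8 rad) (angle between stamp_cross's own z axis and vertical above 0.8 rad or (contact force between stamp_cross and the fingers below 0.05 N and linear speed of stamp_cross above 0.6 m/s)).
It also fails if it takes over 93 s, if anything falls off the work surface, if the arm or the gripper's body presses on something with over 40 N, if the wrist force passes 120 N, or if a joint passes its speed limit or range.

## Robot

A 7-joint arm with a two-finger parallel gripper is mounted at the origin on the work surface. World frame = base frame: x ahead of the robot, y to its left, z up, the work surface at z = 0. Lengths are in m, angles in rad, forces in N, time in s.
With the tool pointing down it reaches from about 0.35 to 0.9 m from the base axis. Payload 8.1 kg.
Tool frame: the origin (TCP) lies midway between the tips of the shut fingers; the grasp point (between the pads) lies 19 mm behind it; z points along the fingers, y is the line along which they close (so a half turn about z gives the same grasp; the last joint's range is limited). The gripper opens to 92 mm and grips with 3 to 60 N. Pads are 19 mm wide; open, the fingers measure 130 mm over their backs; the gripper's body (75 mm by 190 mm) begins 47 mm behind the grasp point.
Start: joints at [1.027, 0.434, 0.025, 1.573, -0.012, 1.134, -0.075], TCP at [0.267, -0.565, 0.227] pointing down, gripper open.
Joint ranges: [-2.62, 2.62], [-0.44, 2.09], [-1.27, 1.32], [0.08, 2.57], [-1.32, 4.46], [0.12, 2], [-2.74, 2.74]. Speed limits (rad/s): [2.22, 2.22, 3.01, 3.01, 3.14, 3.14, 3.14].

## Interface

Orientations are given as a 3x3 rotation matrix whose columns are the frame's x, y, z axes.
In Python, from plant import * gives the robot as it stands.
- The arm moves only by the shell command python3 -m crank 'ROWS' [FORCE]. ROWS is JSON, a list of rows, each a list of 3 entries, a list of its own where there are three numbers: the shift along the tool's x, y, z in cm, then the turn, a rotation vector about the tool's x, y, z in degrees, then the closure, from 0 (fully open) to 1 (shut). A call has exactly 10 rows; each row shifts and turns the commanded pose from where the row before left it, along the tool's axes as they then stand; what a row does not reach is not made up. A row lasts 1/8 s, in which the tool goes at most 62.5 mm and 10.7 degrees, less where a joint would pass 70% of its speed; a pose out of reach is approached as far as the arm can. A call is refused whole if a number of a shift passes 6.25 or a number of a turn 10.7, either way. A call with a gripper value outside its range is refused whole. The fingers move at their own pace and stop on an object; FORCE is the grip in N (left out, the last holds). Time passes only in rows, so rows that do not move let the fingers close, or fill a call up. It gives the time, the measured TCP pose, the force, the opening and the grip force at its end, in the units of the state.
- read_state(): the state, without advancing time (a new reading comes with each control period).
- grab_frame(name): name is "scene" or "top" or "wrist"; returns a dict with "img" (384x512x3 uint8, red, green, blue), "camera_matrix" (3x3 intrinsics, pixels), "cam_to_world" (4x4, takes a point from camera to world coordinates); the wrist camera has in their place "hand_eye" (4x4, takes a point from camera to tool coordinates, whose origin is the TCP and whose axes are the flange's). Camera axes: x right, y down, z forward; pixel columns grow to the right and rows downward; lengths in m; the calibration is good to about 2 mm. A picture is of the moment at which its call begins: read the wrist's pose just before it. There is no depth.
- sign_off(): hands the job in; it is judged then, once.
Trained networks look in a picture, given as the dict that the camera call returned (one of the last four; its "shot" number tells which), for a name from the list of things; names that differ only in an ending like _2 or _b are one class to them, and where a whole thing is asked for, a point or a joint stands for the part that bears it (a point fixed in the world has none). Each returns a list of dicts, best first, with "confidence" (0 to 1); they miss things now and then, are a little off and sometimes report something else, mostly with a low value. They report only what shows in the picture. A call takes as long as a camera call.
- silhouettes(label, picture): "region" (384x512 bool, what is visible of it) and "extent" ([centre column, centre row, width, height] in pixels, round what is visible of it).
- landmark_of(label, picture): "at" ([row, column] in pixels: a listed point, or the origin of a listed thing).
The state is a dict: "time": time; "joint_pos": joint angles; "joint_vel": joint speeds; "effort": joint torques, N m; "tcp_pos": TCP position; "tcp_rot": TCP orientation; "contact_force": force on the tool from outside, world axes, zero at the start; "ft_torque": the same for the moment, N m; "finger_gap": finger opening in m; "grasp_force": force on a finger pad.
Only numpy, scipy, OpenCV 4.12 (cv2) and the standard library are available. Lean on these libraries where they do the work, as an engineer would, in place of code of your own. Each camera call takes 0.05 s, during which the arm holds its last target. There are 200 camera calls.

## Working session

There is one attempt and no reset: what is moved stays moved. The work goes in short steps, Python scripts to look and compute and a shell command to move; the robot and the scene stay as the last step left them, time stands still between calls to the robot, and variables do not carry over. Pictures are saved under pics/ and viewed, at most 16 in all, crops included, and the job is handed in when it is done.

```bash
ls; mkdir -p pics; python3 - <<'E'
from plant import *
import cv2,numpy as np
s=read_state();print(s['time'],s['tcp_pos'],np.round(s['tcp_rot'],3).tolist(),s['finger_gap'])
for n in("scene","top"):
    f=grab_frame(n);cv2.imwrite(f'pics/{n}0.png',f['img'][:,:,::-1])
    print(n,np.round(f['camera_matrix'],1).tolist(),np.round(f['cam_to_world'],3).tolist())
    for l in["stamp_round","stamp_square","stamp_oblong","stamp_cross","plate_round","plate_square","plate_oblong","plate_cross","stand","rack"]:
        print(l,[(np.round(d['at'],1).tolist(),round(d['confidence'],2)) for d in landmark_of(l,f)[:3]])
E
```

```text
pics
0.0 [ 0.26641915 -0.56480528  0.22593598] [[0.904, 0.427, -0.001], [0.427, -0.904, 0.001], [-0.0, -0.002, -1.0]] 0.0917144669308612
scene [[455.0, 0.0, 255.1], [0.0, 455.0, 191.1], [0.0, 0.0, 1.0]] [[0.464, 0.723, -0.511, 1.059], [0.886, -0.383, 0.262, -0.291], [-0.006, -0.575, -0.818, 0.911], [0.0, 0.0, 0.0, 1.0]]
stamp_round [([262.8, 117.9], 0.74), ([222.4, 171.3], 0.16)]
stamp_square [([243.2, 144.1], 0.64)]
stamp_oblong [([225.4, 171.1], 0.88)]
stamp_cross [([205.2, 192.1], 0.84)]
plate_round [([264.6, 118.5], 0.54)]
plate_square [([246.1, 145.5], 0.6), ([243.9, 142.7], 0.45)]
plate_oblong [([224.9, 171.5], 0.58)]
plate_cross [([205.3, 198.1], 0.57)]
stand [([236.9, 160.6], 0.61), ([200.9, 195.5], 0.22)]
rack [([153.4, 338.4], 0.74)]
top [[397.9, 0.0, 257.0], [0.0, 397.9, 190.7], [0.0, 0.0, 1.0]] [[-0.104, -0.97, 0.221, 0.323], [-0.995, 0.1, -0.028, 0.007], [0.005, -0.223, -0.975, 0.936], [0.0, 0.0, 0.0, 1.0]]
stamp_round [([177.3, 399.8], 0.74), ([189.4, 373.9], 0.26)]
stamp_square [([187.6, 372.8], 0.55)]
stamp_oblong [([202.5, 342.0], 0.95)]
stamp_cross [([212.4, 313.8], 0.95)]
plate_round [([178.9, 397.2], 0.4), ([191.8, 368.4], 0.15)]
plate_square [([190.1, 368.2], 0.7)]
plate_oblong [([179.5, 398.8], 0.72), ([200.5, 342.1], 0.7)]
plate_cross [([209.8, 319.1], 0.43)]
stand [([194.7, 353.5], 0.69)]
rack [([221.6, 147.2], 0.77)]
```

```bash
cat > h.py <<'E'
from plant import *
import cv2,numpy as np
def ray(f,rc,T=None):
    T=f['cam_to_world'] if T is None else T
    d=T[:3,:3]@np.linalg.solve(f['camera_matrix'],[rc[1],rc[0],1.]);return T[:3,3],d/np.linalg.norm(d)
def meet(rs):
    A=[np.eye(3)-np.outer(d,d) for o,d in rs]
    p=np.linalg.solve(sum(A),sum(a@o for a,(o,d) in zip(A,rs)))
    return p,max(np.linalg.norm(a@(p-o)) for a,(o,d) in zip(A,rs))
def onz(r,z): o,d=r;return o+d*(z-o[2])/d[2]
def wristT(f,s):
    T=np.eye(4);T[:3,:3]=s['tcp_rot'];T[:3,3]=s['tcp_pos'];return T@f['hand_eye']
L=["stamp_round","stamp_square","stamp_oblong","stamp_cross","plate_round","plate_square","plate_oblong","plate_cross","stand","rack"]
E
python3 - <<'E'
from h import *
F={n:grab_frame(n) for n in("scene","top")}
for l in L:
    r=[ray(F[n],landmark_of(l,F[n])[0]['at']) for n in F]
    z=.017 if 'st' in l and '_' in l else .012 if 'pl' in l else 0
    p,e=meet(r);print(l,np.round(p,3),round(e,4),[np.round(onz(q,z)[:2],3).tolist() for q in r])
a=np.hstack([cv2.resize(F[n]['img'][90:330,:,::-1][:, :],(512,240)) for n in()]) if 0 else 0
cv2.imwrite('pics/top1.png',cv2.resize(F['top']['img'][110:280,80:440,::-1],(792,374),interpolation=cv2.INTER_CUBIC))
E
```

```text
stamp_round [ 0.532 -0.357  0.017] 0.0006 [[0.533, -0.356], [0.532, -0.357]]
stamp_square [ 0.51  -0.291  0.014] 0.0025 [[0.513, -0.288], [0.509, -0.292]]
stamp_oblong [ 0.486 -0.216  0.014] 0.0031 [[0.49, -0.213], [0.485, -0.218]]
stamp_cross [ 0.466 -0.149  0.002] 0.0018 [[0.477, -0.15], [0.463, -0.148]]
plate_round [ 0.527 -0.359  0.019] 0.0024 [[0.524, -0.357], [0.528, -0.364]]
plate_square [ 0.505 -0.284  0.002] 0.0032 [[0.509, -0.287], [0.504, -0.278]]
plate_oblong [ 0.494 -0.213  0.017] 0.001 [[0.491, -0.212], [0.495, -0.215]]
plate_cross [ 0.467 -0.146  0.009] 0.0001 [[0.469, -0.147], [0.467, -0.146]]
stand [ 0.495 -0.248  0.008] 0.0035 [[0.492, -0.245], [0.496, -0.254]]
rack [0.489 0.246 0.008] 0.0015 [[0.484, 0.25], [0.491, 0.25]]
```

View pics/scene0.png

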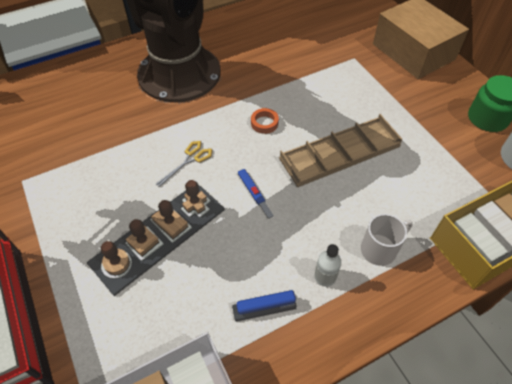

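View pics/top1.png

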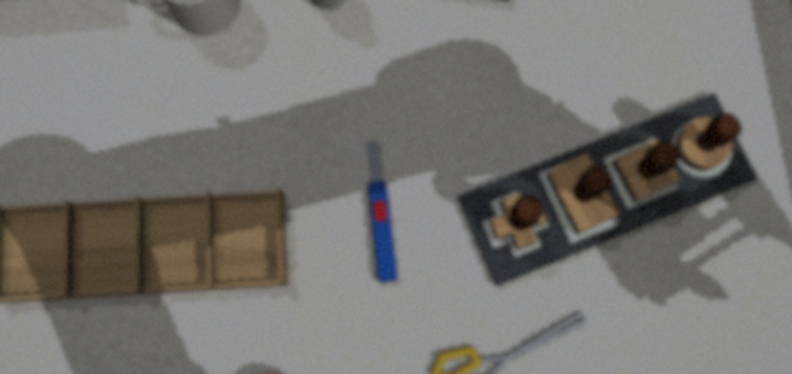

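The stamps stand left to right as cross, oblong, square, round, at about (192,205), (171,225), (144,243) and (118,263) in the scene view. The rack is empty on the left, at (338,153). I'll write a row planner, then take a close wrist look over the stand.

```bash
cat >> h.py <<'E'
from scipy.spatial.transform import Rotation as Ro
def plan(p,ya,n,prev=None):
    """rows to bring TCP to p, tool y at world angle ya (deg), n rows; prints rounded rows per step"""
    s=read_state();q=np.array(s['tcp_pos']);R=np.array(s['tcp_rot'])
    c,d=np.cos(np.radians(ya)),np.sin(np.radians(ya));G=np.array([[-d,c,0],[c,d,0],[0,0,-1.]])
    w=Ro.from_matrix(R.T@G).as_rotvec(degrees=True);print('turn',w.round(1))
    for i in range(n):
        t=np.round(w/n,1);h=np.round(R.T@(np.array(p)-q)/(n-i)*100,2);print([h.tolist(),t.tolist()])
        q=q+R@h/100;R=R@Ro.from_rotvec(t,degrees=True).as_matrix()
E
python3 -c "
from h import *
plan([.495,-.25,.25],17.6,9)
f=grab_frame('wrist');print(f['hand_eye'].round(3).tolist(),f['camera_matrix'].round(1).tolist())"
```

```text
turn [  0.    0.  -82.3]
[[3.79, -2.09, -0.26], [0.0, 0.0, -9.1]]
[[4.07, -1.46, -0.26], [0.0, 0.0, -9.1]]
[[4.25, -0.8, -0.26], [0.0, 0.0, -9.1]]
[[4.32, -0.12, -0.26], [0.0, 0.0, -9.1]]
[[4.29, 0.57, -0.26], [0.0, 0.0, -9.1]]
[[4.14, 1.24, -0.26], [0.0, 0.0, -9.1]]
[[3.9, 1.88, -0.26], [0.0, 0.0, -9.1]]
[[3.55, 2.48, -0.25], [0.0, 0.0, -9.1]]
[[3.11, 3.0, -0.26], [0.0, 0.0, -9.1]]
[[-0.0, -0.955, -0.297, 0.08], [1.0, -0.0, -0.0, -0.0], [0.0, -0.297, 0.955, -0.159], [0.0, 0.0, 0.0, 1.0]] [[328.3, 0.0, 262.0], [0.0, 328.3, 187.2], [0.0, 0.0, 1.0]]
```

```bash
python3 -m crank '[[[3.8,-2.1,-0.3],[0,0,-9.1],0],[[4.1,-1.5,-0.3],[0,0,-9.1],0],[[4.3,-0.8,-0.3],[0,0,-9.1],0],[[4.3,-0.1,-0.3],[0,0,-9.1],0],[[4.3,0.6,-0.3],[0,0,-9.1],0],[[4.1,1.2,-0.3],[0,0,-9.1],0],[[3.9,1.9,-0.3],[0,0,-9.1],0],[[3.6,2.5,-0.3],[0,0,-9.1],0],[[3.1,3.0,0],[0,0,-9.1],0],[[0,0,0],[0,0,0],0]]' 20
python3 - <<'E'
from h import *
s=read_state();f=grab_frame('wrist');T=wristT(f,s)
print(s['time'],s['tcp_pos'].round(4),s['tcp_rot'].round(3).tolist(),s['joint_pos'].round(2))
np.savez('w1.npz',T=T,K=f['camera_matrix'],img=f['img'])
cv2.imwrite('pics/w1.png',f['img'][:,:,::-1])
for l in L[:9]:
    z=.017 if l[:6]=='stamp_' else .012 if 'pl' in l else 0
    for d in landmark_of(l,f)[:2]: print(l,round(d['confidence'],2),np.round(d['at'],1),onz(ray(f,d['at'],T),z).round(4))
E
```

```text
time: 3.5
tcp_pos: [0.4978, -0.2454, 0.251]
tcp_rot: [[-0.302, 0.953, 0.002], [0.953, 0.302, 0.002], [0.001, 0.002, -1.0]]
contact_force: [0.2, -0.4, -0.2]
finger_gap: 0.0921
grasp_force: 0.0
3.5 [ 0.4978 -0.2454  0.251 ] [[-0.302, 0.953, 0.002], [0.953, 0.302, 0.002], [0.001, 0.002, -1.0]] [ 0.67  0.34 -0.41  1.69  0.14  1.15  0.53]
stamp_round 0.85 [242.1 260. ] [ 0.5305 -0.3572  0.017 ]
stamp_square 0.62 [190.3 258.2] [ 0.5068 -0.2895  0.017 ]
stamp_oblong 0.62 [131.2 259.9] [ 0.4866 -0.2184  0.017 ]
stamp_cross 0.85 [ 63.4 262.1] [ 0.4663 -0.1455  0.017 ]
plate_round 0.56 [243.4 260.8] [ 0.5328 -0.3611  0.012 ]
plate_cross 0.76 [ 62.5 261.5] [ 0.4652 -0.1445  0.012 ]
stand 0.81 [155.2 259.4] [ 0.4957 -0.2496  0.    ]
```

View pics/w1.png

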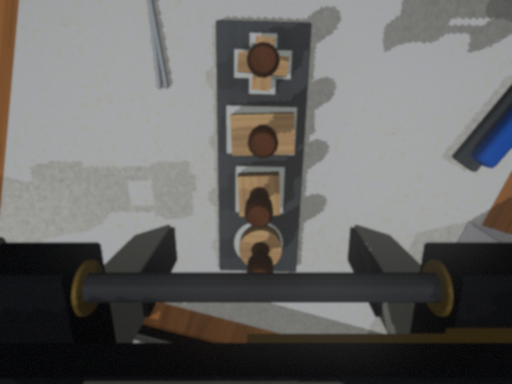

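The wrist view shows the dark stand upright in the image, with knobs near (263,60), (262,142), (259,210) and (260,255). Next is a second wrist place further left, for heights by triangulation.

```bash
python3 -m crank '[[[-1.5,0,0],[0,0,0],0],[[-3,0,0],[0,0,0],0],[[-3,0,0],[0,0,0],0],[[-1.5,0,0],[0,0,0],0],[[0,0,0],[0,0,0],0],[[0,0,0],[0,0,0],0],[[0,0,0],[0,0,0],0],[[0,0,0],[0,0,0],0],[[0,0,0],[0,0,0],0],[[0,0,0],[0,0,0],0]]' >/dev/null
python3 - <<'E'
from h import *
s=read_state();f=grab_frame('wrist');T=wristT(f,s);o=np.load('w1.npz')
print(s['time'],s['tcp_pos'].round(4))
A={'stamp_round':(242.1,260),'stamp_square':(190.3,258.2),'stamp_oblong':(131.2,259.9),'stamp_cross':(63.4,262.1),'plate_round':(243.4,260.8),'plate_cross':(62.5,261.5)}
for l in L[:8]:
    for d in landmark_of(l,f)[:1]:
        r=ray(f,d['at'],T);print(l,round(d['confidence'],2),np.round(d['at'],1),onz(r,.017).round(4),*( [x.round(4) if hasattr(x,'round') else x for x in meet([r,ray(f,A[l],o['T'])])] if l in A else []))
# knobs: darkest brown blobs within stamp silhouettes
def knobs(img,T):
    out=[];h=cv2.cvtColor(img,cv2.COLOR_RGB2HSV)
    m=((img[...,0].astype(int)-img[...,2]>18)&(img.max(2)<105)).astype(np.uint8)
    n,lab,st,ce=cv2.connectedComponentsWithStats(cv2.morphologyEx(m,cv2.MORPH_OPEN,np.ones((5,5))))
    return [(ce[i].round(1),st[i].tolist()) for i in range(1,n) if 200<st[i][4]<3000]
print(knobs(o['img'],0));print(knobs(f['img'],0))
cv2.imwrite('pics/w2.png',f['img'][:,:,::-1]); np.savez('w2.npz',T=T,img=f['img'])
E
```

```text
5.25 [ 0.5222 -0.3351  0.2508]
stamp_square 0.81 [116.2 263.9] [ 0.5102 -0.2903  0.017 ] [ 0.5089 -0.2912  0.0101] 0.0016
stamp_oblong 0.92 [ 43.8 264. ] [ 0.4871 -0.2154  0.017 ] [ 0.4868 -0.2168  0.0286] 0.0006
plate_oblong 0.51 [112.8 262.2] [ 0.5071 -0.2871  0.017 ]
[(array([261.3,  59.4]), [247, 43, 30, 34, 736]), (array([262., 143.]), [248, 131, 30, 26, 652]), (array([500.4, 216.5]), [484, 197, 28, 37, 699]), (array([257.3, 215.7]), [245, 204, 25, 26, 509]), (array([ 81. , 289.1]), [70, 261, 27, 56, 763]), (array([443.9, 292.8]), [430, 263, 24, 54, 668]), (array([442.7, 336.6]), [345, 329, 167, 14, 1680])]
[(array([265.6,  37.2]), [250, 22, 34, 34, 889]), (array([261.5, 122.6]), [247, 109, 30, 29, 700]), (array([263.5, 195. ]), [252, 185, 24, 21, 422]), (array([201.6, 264.8]), [172, 251, 73, 22, 972]), (array([ 81.7, 287.4]), [70, 260, 30, 56, 810]), (array([442.5, 289.5]), [426, 262, 28, 54, 753])]
```

View pics/w2.png

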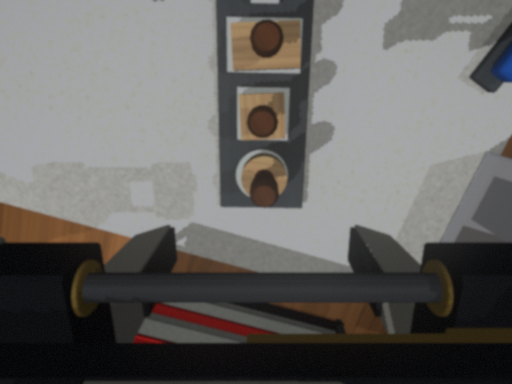

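```bash
python3 - <<'E'
from h import *
o=np.load('w1.npz');w=np.load('w2.npz');f={'camera_matrix':o['K']}
r=lambda rc,T:ray(f,rc,T)
for n,a,b in(('oblong',(143,262),(37.5,265.8)),('square',(212,258.5),(121.5,262))):
    p,e=meet([r(a,o['T']),r(b,w['T'])]);print(n,'knob',p.round(4),round(e,4))
for n,a,T in(('cross',(59.4,262.5),o['T']),('oblong',(143,262),o['T']),('oblong',(37.5,265.8),w['T']),('square',(121.5,262),w['T']),('round',(184,264),w['T'])): print(n,onz(r(a,T),.086).round(4))
plan([.489,.245,.25],0,10)
E
```

```text
oblong knob [ 0.4894 -0.2186  0.0957] 0.0
square knob [ 0.5079 -0.2895  0.0904] 0.0001
cross [ 0.4668 -0.1462  0.086 ]
oblong [ 0.4898 -0.2202  0.086 ]
oblong [ 0.4891 -0.2174  0.086 ]
square [ 0.5079 -0.29    0.086 ]
round [ 0.5286 -0.35    0.086 ]
turn [-0.  -0.  17.2]
[[5.64, 1.39, 0.01], [-0.0, -0.0, 1.7]]
[[5.68, 1.23, 0.01], [-0.0, -0.0, 1.7]]
[[5.71, 1.06, 0.01], [-0.0, -0.0, 1.7]]
[[5.74, 0.89, 0.01], [-0.0, -0.0, 1.7]]
[[5.77, 0.71, 0.01], [-0.0, -0.0, 1.7]]
[[5.79, 0.54, 0.0], [-0.0, -0.0, 1.7]]
[[5.8, 0.37, 0.01], [-0.0, -0.0, 1.7]]
[[5.81, 0.2, 0.0], [-0.0, -0.0, 1.7]]
[[5.81, 0.03, 0.01], [-0.0, -0.0, 1.7]]
[[5.81, -0.14, 0.0], [-0.0, -0.0, 1.7]]
```

```bash
python3 -m crank '[[[5.6,1.4,0],[0,0,1.7],0],[[5.7,1.2,0],[0,0,1.7],0],[[5.7,1.1,0],[0,0,1.7],0],[[5.7,0.9,0],[0,0,1.7],0],[[5.8,0.7,0],[0,0,1.7],0],[[5.8,0.5,0],[0,0,1.7],0],[[5.8,0.4,0],[0,0,1.7],0],[[5.8,0.2,0],[0,0,1.7],0],[[5.8,0,0],[0,0,1.7],0],[[5.0,0,0],[0,0,1.7],0]]' >/dev/null
python3 - <<'E'
from h import *
for i in range(6): f=grab_frame('wrist')
s=read_state();f=grab_frame('wrist');T=wristT(f,s)
print(s['time'],s['tcp_pos'].round(4),s['tcp_rot'].round(3).tolist(),s['joint_vel'].round(3))
d=landmark_of('rack',f)
for q in d: print(q['confidence'],q['at'],onz(ray(f,q['at'],T),0).round(4))
g=silhouettes('rack',f)[0];m=g['region'].astype(np.uint8)
c=max(cv2.findContours(m,0,2)[0],key=cv2.contourArea);b=cv2.boxPoints(cv2.minAreaRect(c));print(b.round(1).tolist())
for z in(0.022,):
    P=np.array([onz(ray(f,(v,u),T),z)[:2] for u,v in cv2.approxPolyDP(c,8,True)[:,0]]);print(cv2.approxPolyDP(c,8,True)[:,0].tolist(),P.round(4).tolist())
    print(cv2.minAreaRect(np.array([onz(ray(f,(v,u),T),z)[:2] for u,v in c[:,0]],np.float32)*1000))
np.savez('w3.npz',T=T,img=f['img']);cv2.imwrite('pics/w3.png',f['img'][:,:,::-1])
E
```

```text
7.25 [0.4909 0.235  0.2506] [[-0.001, 1.0, -0.0], [1.0, 0.001, -0.001], [-0.001, -0.0, -1.0]] [ 0.016 -0.004  0.002  0.003 -0.001 -0.001 -0.004]
0.85 [139.3, 259.7] [0.4874 0.2513 0.    ]
[[212.1999969482422, 260.6000061035156], [214.0, -0.699999988079071], [310.0, 0.0], [308.20001220703125, 261.29998779296875]]
[[214, 0], [213, 258], [289, 261], [310, 0]] [[0.4397, 0.4012], [0.4256, 0.0971], [0.5264, 0.0928], [0.5405, 0.4013]]
((483.69512939453125, 248.38973999023438), (310.38726806640625, 103.07862091064453), 87.53759002685547)
```

View pics/w3.png

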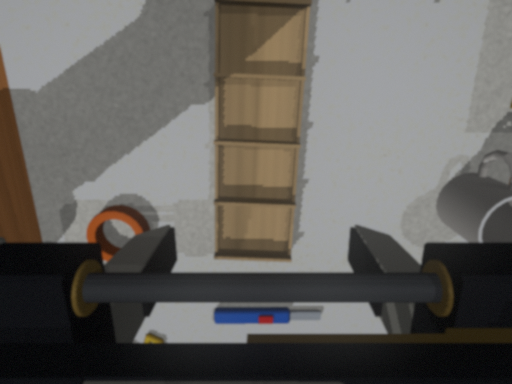

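The rack's dividers show at rows 3, 75, 141, 201 and 257, with midpoints at columns about 263, 261, 258.5, 255.5 and 253.5.

```bash
python3 - <<'E'
from h import *
o=np.load('w3.npz');K=np.load('w1.npz')['K'];f={'camera_matrix':K};T=o['T']
g=cv2.GaussianBlur(o['img'],(3,3),0).astype(float)
P=[]
for v,a,b in((3,216,310),(75,218,304),(141,217,299),(201,216,294),(257,215,292)):
    e=[onz(ray(f,(v,u),T),.034) for u in(a,b)];P.append((e[0]+e[1])/2);print(v,P[-1].round(4),np.linalg.norm(e[0]-e[1]).round(4))
P=np.array(P);c=P.mean(0);k=np.polyfit(P[:,1],P[:,0],1);print(c,k,'yaw',np.degrees(-np.arctan(k[0])))
# edge-of-board columns per row
for v in(30,60,100,120,165,185,220,240):
    row=g[v-2:v+3].mean(0).sum(1);d=np.diff(row);a=200+np.argmin(d[200:230]);b=280+np.argmax(d[280:325]);e=[onz(ray(f,(v,u),T),.02) for u in(a+.5,b+.5)];print(v,a,b,((e[0]+e[1])/2).round(4),np.linalg.norm(e[0]-e[1]).round(4))
plan([.489,.245,.25],0,1)
E
```

```text
3 [0.4912 0.3959 0.034 ] 0.0959
75 [0.4892 0.3263 0.034 ] 0.0931
141 [0.4857 0.2547 0.034 ] 0.0941
201 [0.4819 0.1816 0.034 ] 0.0947
257 [0.4796 0.1054 0.034 ] 0.0987
[0.48552894 0.25277887 0.034     ] [0.04182368 0.4749568 ] yaw -2.3949244081247674
30 217 315 [0.495  0.3728 0.02  ] 0.106
60 208 318 [0.4919 0.3425 0.02  ] 0.122
100 217 309 [0.492  0.2996 0.02  ] 0.1056
120 217 307 [0.4909 0.277  0.02  ] 0.1051
165 216 304 [0.4885 0.2231 0.02  ] 0.1071
185 216 304 [0.4885 0.1977 0.02  ] 0.1091
220 214 299 [0.484  0.1508 0.02  ] 0.109
240 216 288 [0.4781 0.1225 0.02  ] 0.0941
turn [0. 0. 0.]
[[1.01, -0.2, 0.07], [0.0, 0.0, 0.0]]
```

```bash
python3 -c "
from h import *
plan([.4667,-.146,.165],17,8)"
```

```text
turn [  0.   0. -17.]
[[-4.76, -0.31, 1.07], [0.0, 0.0, -2.1]]
[[-4.75, -0.48, 1.08], [0.0, 0.0, -2.1]]
[[-4.72, -0.65, 1.07], [0.0, 0.0, -2.1]]
[[-4.7, -0.83, 1.08], [0.0, 0.0, -2.1]]
[[-4.66, -1.0, 1.07], [0.0, 0.0, -2.1]]
[[-4.63, -1.17, 1.08], [0.0, 0.0, -2.1]]
[[-4.58, -1.33, 1.07], [0.0, 0.0, -2.1]]
[[-4.52, -1.5, 1.08], [0.0, 0.0, -2.1]]
```

```bash
python3 -m crank '[[[-4.8,-0.3,1.1],[0,0,-2.1],0],[[-4.7,-0.5,1.1],[0,0,-2.1],0],[[-4.7,-0.7,1.1],[0,0,-2.1],0],[[-4.7,-0.8,1.1],[0,0,-2.1],0],[[-4.7,-1,1.1],[0,0,-2.1],0],[[-4.6,-1.2,1],[0,0,-2.1],0],[[-4.6,-1.3,1],[0,0,-2.1],0],[[-4.5,-1.5,1],[0,0,-2.1],0],[[0,0,0],[0,0,0],0],[[0,0,0],[0,0,0],0]]' 20
python3 -c "
from h import *
plan([.4667,-.146,.063],17,1)"
```

```text
time: 8.65
tcp_pos: [0.4666, -0.1443, 0.1659]
tcp_rot: [[-0.29, 0.957, 0.0], [0.957, 0.29, 0.0], [0.0, 0.0, -1.0]]
contact_force: [-0.4, 0.7, -0.4]
finger_gap: 0.0917
grasp_force: 0.0
turn [ 0.  -0.  -0.1]
[[-0.17, -0.05, 10.29], [0.0, -0.0, -0.1]]
```

```bash
python3 -m crank '[[[-0.2,0,1.7],[0,0,0],0],[[0,0,2],[0,0,0],0],[[0,0,2],[0,0,0],0],[[0,0,2],[0,0,0],0],[[0,0,1.6],[0,0,0],0],[[0,0,1],[0,0,0],0],[[0,0,0],[0,0,0],0],[[0,0,0],[0,0,0],1],[[0,0,0],[0,0,0],1],[[0,0,0],[0,0,0],1]]' 20
python3 -m crank '[[[0,0,0],[0,0,0],1],[[0,0,0],[0,0,0],1],[[0,0,0],[0,0,0],1],[[0,0,-1],[0,0,0],1],[[0,0,-2],[0,0,0],1],[[0,0,-2],[0,0,0],1],[[0,0,-2],[0,0,0],1],[[0,0,-2],[0,0,0],1],[[0,0,-1.3],[0,0,0],1],[[0,0,0],[0,0,0],1]]' 20
python3 - <<'E'
from h import *
cv2.imwrite('pics/s1.png',grab_frame('scene')['img'][100:340,60:420,::-1])
plan([.483,.141,.165],-2.4,9)
E
```

```text
time: 9.9
tcp_pos: [0.4676, -0.1463, 0.0631]
tcp_rot: [[-0.291, 0.957, 0.001], [0.957, 0.291, -0.0], [-0.0, 0.001, -1.0]]
contact_force: [0.3, 0.1, 0.2]
finger_gap: 0.0664
grasp_force: 0.0
time: 11.15
tcp_pos: [0.4679, -0.1462, 0.1667]
tcp_rot: [[-0.291, 0.957, 0.002], [0.957, 0.291, -0.001], [-0.001, 0.002, -1.0]]
contact_force: [-0.3, -0.5, -1.3]
finger_gap: 0.0294
grasp_force: 20.0
turn [ 0.   0.  19.3]
[[3.0, 1.1, 0.01], [0.0, 0.0, 2.1]]
[[3.04, 0.98, 0.01], [0.0, 0.0, 2.1]]
[[3.07, 0.87, 0.01], [0.0, 0.0, 2.1]]
[[3.11, 0.76, 0.01], [0.0, 0.0, 2.1]]
[[3.13, 0.65, 0.01], [0.0, 0.0, 2.1]]
[[3.15, 0.53, 0.01], [0.0, 0.0, 2.1]]
[[3.17, 0.41, 0.01], [0.0, 0.0, 2.1]]
[[3.18, 0.3, 0.0], [0.0, 0.0, 2.1]]
[[3.2, 0.18, 0.01], [0.0, 0.0, 2.1]]
```

View pics/s1.png

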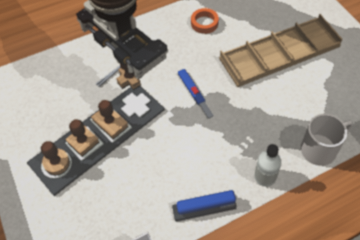

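The cross stamp hangs upright in the fingers at about (128,78), and its plate at (135,104) is bare. Now to the rightmost bay.

```bash
python3 -m crank '[[[2.5,0.9,0],[0,0,2.1],1],[[3,1,0],[0,0,2.1],1],[[3.1,0.9,0],[0,0,2.1],1],[[3.2,0.8,0],[0,0,2.1],1],[[3.2,0.7,0],[0,0,2.1],1],[[3.2,0.5,0],[0,0,2.1],1],[[3.2,0.4,0],[0,0,2.1],1],[[3.2,0.3,0],[0,0,2.1],1],[[3,0.2,0],[0,0,2.1],1],[[0.6,0.1,0],[0,0,0.4],1]]' 20
python3 - <<'E'
from h import *
s=read_state();f=grab_frame('wrist');cv2.imwrite('pics/w4.png',f['img'][:,:,::-1])
np.savez('w4.npz',T=wristT(f,s),img=f['img'])
plan([.483,.141,.060],-2.4,1)
E
```

```text
time: 12.45
tcp_pos: [0.4838, 0.1446, 0.1649]
tcp_rot: [[0.038, 0.999, -0.001], [0.999, -0.038, 0.001], [0.001, -0.001, -1.0]]
contact_force: [-0.8, -0.6, -0.3]
finger_gap: 0.0295
grasp_force: 20.0
turn [-0.1 -0.   0.2]
[[-0.31, -0.08, 10.49], [-0.1, -0.0, 0.2]]
```

View pics/w4.png

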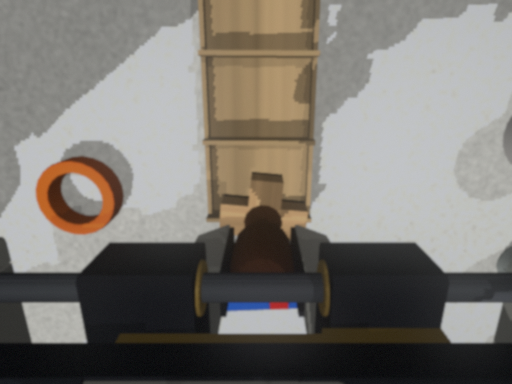

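The cross foot is square to the bay. Dividers show at rows 51, 141 and 217, so I refine the rack from them.

```bash
python3 - <<'E'
from h import *
o=np.load('w4.npz');f={'camera_matrix':np.load('w1.npz')['K']}
for v,a,b in((51,199,319),(141,206,313),(217,208,310)):
    e=[onz(ray(f,(v,u),o['T']),.034) for u in(a,b)];print(v,((e[0]+e[1])/2).round(4),np.linalg.norm(e[0]-e[1]).round(4))
E
```

```text
51 [0.4848 0.2523 0.034 ] 0.0983
141 [0.4823 0.1784 0.034 ] 0.0948
217 [0.4789 0.106  0.034 ] 0.097
```

```bash
python3 -m crank '[[[-0.3,-0.1,1],[0,0,0],1],[[0,0,1.6],[0,0,0],1],[[0,0,1.6],[0,0,0],1],[[0,0,1.6],[0,0,0],1],[[0,0,1.6],[0,0,0],1],[[0,0,1.5],[0,0,0],1],[[0,0,0.9],[0,0,0],1],[[0,0,0.5],[0,0,0],1],[[0,0,0.3],[0,0,0],1],[[0,0,0.05],[0,0,0],1]]' 20
python3 -c "
from h import *
plan([.482,.1415,.0583],-2.4,1)"
```

```text
time: 13.75
tcp_pos: [0.4839, 0.1399, 0.0612]
tcp_rot: [[0.041, 0.999, 0.002], [0.999, -0.041, -0.0], [-0.0, 0.002, -1.0]]
contact_force: [-8.7, -3.5, 30.9]
finger_gap: 0.0291
grasp_force: 20.0
turn [0.1 0.  0.1]
[[0.16, -0.2, 0.29], [0.1, 0.0, 0.1]]
```

```bash
python3 - <<'E'
from h import *
f=grab_frame('wrist')['img'];g=grab_frame('scene')['img'][110:210,260:420]
cv2.imwrite('pics/c1.png',np.vstack([cv2.resize(f[100:270,150:370],(640,300)),cv2.resize(g,(640,300),interpolation=2)])[:,:,::-1])
E
```

```text
(no output)
```

View pics/c1.png

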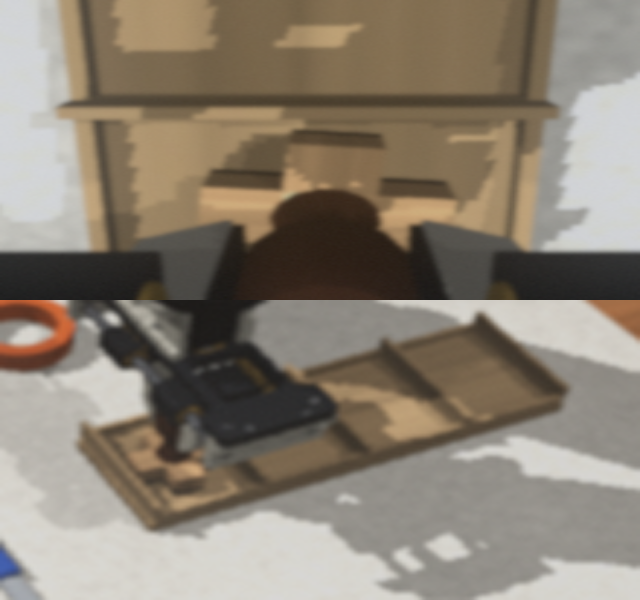

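The cross sits inside its bay, in contact. I'll ease the load, open and rise.

```bash
python3 -m crank '[[[0,0,-0.15],[0,0,0],1],[[0,0,-0.12],[0,0,0],1],[[0,0,0],[0,0,0],1],[[0,0,0],[0,0,0],0.6],[[0,0,0],[0,0,0],0.3],[[0,0,0],[0,0,0],0],[[0,0,0],[0,0,0],0],[[0,0,-1.5],[0,0,0],0],[[0,0,-4],[0,0,0],0],[[0,0,-4.5],[0,0,0],0]]' 20
python3 - <<'E'
from h import *
f=grab_frame('top');p=landmark_of('stamp_cross',f)[0];print(p['confidence'],onz(ray(f,p['at']),.012).round(4))
s=read_state();f=grab_frame('wrist');cv2.imwrite('pics/w5.png',cv2.resize(f['img'][100:300,130:390,::-1],(780,600)))
plan([.489,-.2185,.165],17,9)
E
```

```text
time: 15.1
tcp_pos: [0.483, 0.1396, 0.1637]
tcp_rot: [[0.041, 0.999, -0.001], [0.999, -0.041, 0.0], [0.0, -0.001, -1.0]]
contact_force: [0.5, 0.1, 0.3]
finger_gap: 0.0905
grasp_force: 0.0Traceback (most recent call last):
  File "<stdin>", line 2, in <module>
IndexError: list index out of range
```

```bash
python3 - <<'E'
from h import *
plan([.489,-.2185,.165],17,9)
E
```

```text
turn [  0.5  -0.1 -19.3]
[[-3.99, 0.2, 0.02], [0.1, -0.0, -2.1]]
[[-3.99, 0.05, 0.01], [0.1, -0.0, -2.1]]
[[-3.99, -0.1, 0.01], [0.1, -0.0, -2.1]]
[[-3.99, -0.24, 0.02], [0.1, -0.0, -2.1]]
[[-3.98, -0.39, 0.02], [0.1, -0.0, -2.1]]
[[-3.96, -0.53, 0.02], [0.1, -0.0, -2.1]]
[[-3.94, -0.68, 0.02], [0.1, -0.0, -2.1]]
[[-3.91, -0.82, 0.01], [0.1, -0.0, -2.1]]
[[-3.87, -0.97, 0.02], [0.1, -0.0, -2.1]]
```

```bash
python3 -m crank '[[[-4,0.2,0],[0,0,-2.1],0],[[-4,0,0],[0,0,-2.1],0],[[-4,-0.1,0],[0,0,-2.1],0],[[-4,-0.2,0],[0,0,-2.1],0],[[-4,-0.4,0],[0,0,-2.1],0],[[-4,-0.5,0],[0,0,-2.1],0],[[-3.9,-0.7,0],[0,0,-2.1],0],[[-3.9,-0.8,0],[0,0,-2.1],0],[[-3.9,-1,0],[0,0,-2.1],0],[[0,0,0],[0,0,-0.4],0]]' 20
python3 - <<'E'
from h import *
f=grab_frame('top')
for p in landmark_of('stamp_cross',f): print(p['confidence'],onz(ray(f,p['at']),.012).round(4))
g=grab_frame('scene')
for p in landmark_of('stamp_cross',g): print(p['confidence'],onz(ray(g,p['at']),.012).round(4))
cv2.imwrite('pics/w5.png',np.vstack([cv2.resize(f['img'][150:290,130:410],(700,350)),cv2.resize(g['img'][110:210,260:420],(400,250),interpolation=2)[:,:].repeat(1,1) if 0 else cv2.resize(g['img'][110:200,240:420],(700,250),interpolation=2)])[:,:,::-1])
plan([.489,-.2185,.0631],17,1)
E
```

```text
time: 16.45
tcp_pos: [0.4854, -0.2246, 0.162]
tcp_rot: [[-0.287, 0.958, -0.0], [0.958, 0.287, -0.001], [-0.001, -0.001, -1.0]]
contact_force: [-0.3, -0.1, -0.1]
finger_gap: 0.0916
grasp_force: 0.0
0.61 [0.4776 0.131  0.012 ]
0.67 [0.4854 0.1312 0.012 ]
turn [ 0. -0.  0.]
[[0.02, 0.27, 9.91], [0.0, -0.0, 0.0]]
```

View pics/w5.png

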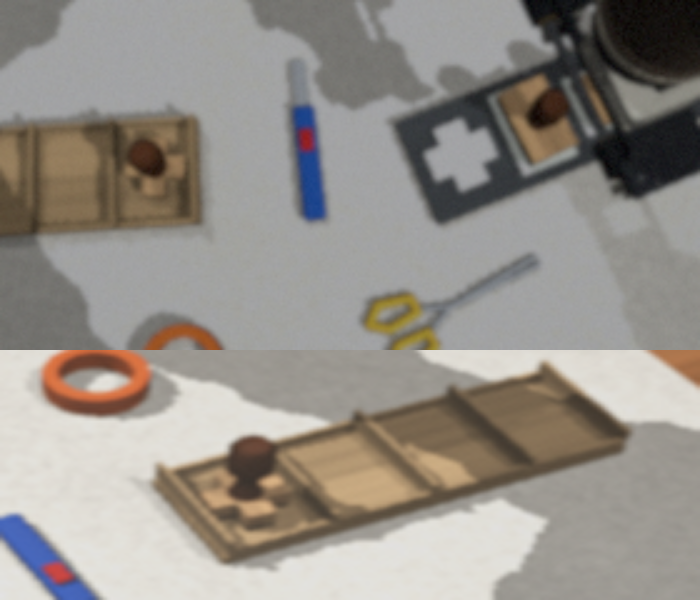

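The cross stands upright and flat in the rightmost bay, at (150,165) in the upper crop. The oblong is next: descend, grip, lift.

```bash
python3 -m crank '[[[0,0.2,1.3],[0,0,0],0],[[0,0,2],[0,0,0],0],[[0,0,2],[0,0,0],0],[[0,0,2],[0,0,0],0],[[0,0,1.6],[0,0,0],0],[[0,0,1],[0,0,0],0],[[0,0,0],[0,0,0],0],[[0,0,0],[0,0,0],1],[[0,0,0],[0,0,0],1],[[0,0,0],[0,0,0],1]]' 20
python3 -m crank '[[[0,0,0],[0,0,0],1],[[0,0,0],[0,0,0],1],[[0,0,0],[0,0,0],1],[[0,0,-1],[0,0,0],1],[[0,0,-2],[0,0,0],1],[[0,0,-2],[0,0,0],1],[[0,0,-2],[0,0,0],1],[[0,0,-2],[0,0,0],1],[[0,0,-1.3],[0,0,0],1],[[0,0,0],[0,0,0],1]]' 20
python3 - <<'E'
from h import *
plan([.485,.214,.165],-2.4,9)
E
```

```text
time: 17.9
tcp_pos: [0.4884, -0.2204, 0.0633]
tcp_rot: [[-0.291, 0.957, 0.001], [0.957, 0.291, -0.0], [-0.001, 0.001, -1.0]]
contact_force: [-0.3, 0.4, 0.1]
finger_gap: 0.0661
grasp_force: 0.0
time: 19.15
tcp_pos: [0.4887, -0.2204, 0.1669]
tcp_rot: [[-0.291, 0.957, 0.002], [0.957, 0.291, -0.001], [-0.001, 0.001, -1.0]]
contact_force: [0.7, 0.3, -1.0]
finger_gap: 0.03
grasp_force: 20.0
turn [ 0.1  0.1 19.3]
[[4.63, 1.37, 0.02], [0.0, 0.0, 2.1]]
[[4.68, 1.2, 0.02], [0.0, 0.0, 2.1]]
[[4.72, 1.02, 0.02], [0.0, 0.0, 2.1]]
[[4.75, 0.85, 0.02], [0.0, 0.0, 2.1]]
[[4.78, 0.68, 0.01], [0.0, 0.0, 2.1]]
[[4.8, 0.5, 0.02], [0.0, 0.0, 2.1]]
[[4.81, 0.32, 0.01], [0.0, 0.0, 2.1]]
[[4.82, 0.15, 0.02], [0.0, 0.0, 2.1]]
[[4.83, -0.03, 0.01], [0.0, 0.0, 2.1]]
```

```bash
python3 -m crank '[[[3,0.9,0],[0,0,2.1],1],[[4.7,1.2,0],[0,0,2.1],1],[[4.8,1.1,0],[0,0,2.1],1],[[4.8,0.9,0],[0,0,2.1],1],[[4.8,0.8,0],[0,0,2.1],1],[[4.8,0.6,0],[0,0,2.1],1],[[4.8,0.4,0],[0,0,2.1],1],[[4.8,0.2,0],[0,0,2.1],1],[[4,0,0],[0,0,2.1],1],[[2.3,0,0],[0,0,0.4],1]]' 20
python3 - <<'E'
from h import *
s=read_state();f=grab_frame('wrist');cv2.imwrite('pics/w6.png',f['img'][:,:,::-1])
np.savez('w6.npz',T=wristT(f,s),img=f['img'])
for i in range(3): grab_frame('wrist')
plan([.485,.214,.0605],-2.4,1)
E
```

```text
time: 20.4
tcp_pos: [0.4891, 0.2163, 0.1651]
tcp_rot: [[0.039, 0.999, -0.001], [0.999, -0.039, 0.0], [0.0, -0.001, -1.0]]
contact_force: [0.2, -0.4, -1.3]
finger_gap: 0.0295
grasp_force: 20.0
turn [-0.1  0.1  0.1]
[[0.03, -0.45, 10.46], [-0.1, 0.1, 0.1]]
```

View pics/w6.png

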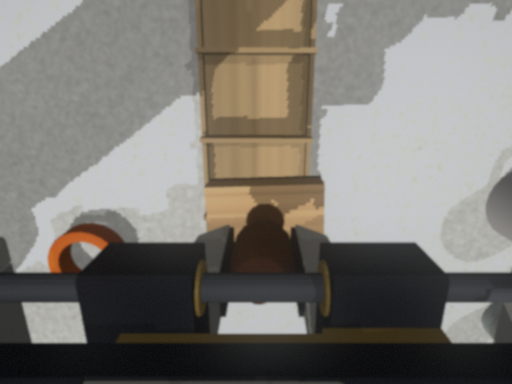

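The oblong foot (columns 206–324) is parallel to the bay, which is centred 4–5 mm to its left. I'll correct that and descend in two stages.

```bash
python3 -m crank '[[[0,-0.4,1],[0,0,0],1],[[0,0,1.6],[0,0,0],1],[[0,0,1.6],[0,0,0],1],[[0,0,1.6],[0,0,0],1],[[0,0,1.6],[0,0,0],1],[[0,0,1.5],[0,0,0],1],[[0,0,0.9],[0,0,0],1],[[0,0,0.3],[0,0,0],1],[[0,0,0.1],[0,0,0],1],[[0,0,0],[0,0,0],1]]' 20

```

```text
time: 21.85
tcp_pos: [0.4864, 0.2142, 0.0643]
tcp_rot: [[0.041, 0.999, 0.001], [0.999, -0.041, 0.0], [0.0, 0.001, -1.0]]
contact_force: [0.2, -0.9, -0.5]
finger_gap: 0.0298
grasp_force: 20.0
```

```bash
python3 -m crank '[[[0,0,0.1],[0,0,0],1],[[0,0,0.1],[0,0,0],1],[[0,0,0.1],[0,0,0],1],[[0,0,0.1],[0,0,0],1],[[0,0,0],[0,0,0],1],[[0,0,0],[0,0,0],1],[[0,0,0],[0,0,0],1],[[0,0,0],[0,0,0],1],[[0,0,0],[0,0,0],1],[[0,0,0],[0,0,0],1]]' 20

```

```text
time: 23.1
tcp_pos: [0.4879, 0.2143, 0.061]
tcp_rot: [[0.042, 0.999, 0.003], [0.999, -0.042, 0.001], [0.001, 0.003, -1.0]]
contact_force: [2.1, -1.0, 7.5]
finger_gap: 0.0293
grasp_force: 20.0
```

```bash
python3 -m crank '[[[0,0,-0.05],[0,0,0],1],[[0,0,0],[0,0,0],0.7],[[0,0,0],[0,0,0],0.4],[[0,0,0],[0,0,0],0],[[0,0,0],[0,0,0],0],[[0,0,-1.5],[0,0,0],0],[[0,0,-3],[0,0,0],0],[[0,0,-3.5],[0,0,0],0],[[0,0,-2.2],[0,0,0],0],[[0,0,0],[0,0,0],0]]' 20
python3 - <<'E'
from h import *
plan([.5085,-.2905,.165],17,9)
E
```

```text
time: 24.35
tcp_pos: [0.4871, 0.2148, 0.1649]
tcp_rot: [[0.041, 0.999, 0.004], [0.999, -0.041, 0.002], [0.002, 0.004, -1.0]]
contact_force: [0.4, -0.2, -0.1]
finger_gap: 0.0915
grasp_force: 0.0
turn [  0.2  -0.1 -19.4]
[[-5.6, 0.47, -0.01], [0.0, -0.0, -2.2]]
[[-5.61, 0.25, -0.01], [0.0, -0.0, -2.2]]
[[-5.62, 0.04, -0.01], [0.0, -0.0, -2.2]]
[[-5.62, -0.18, -0.01], [0.0, -0.0, -2.2]]
[[-5.61, -0.4, -0.01], [0.0, -0.0, -2.2]]
[[-5.59, -0.61, -0.01], [0.0, -0.0, -2.2]]
[[-5.56, -0.82, -0.01], [0.0, -0.0, -2.2]]
[[-5.52, -1.04, -0.01], [0.0, -0.0, -2.2]]
[[-5.48, -1.24, -0.0], [0.0, -0.0, -2.2]]
```

```bash
python3 -m crank '[[[-5.6,0.5,0],[0,0,-2.2],0],[[-5.6,0.3,0],[0,0,-2.2],0],[[-5.6,0,0],[0,0,-2.2],0],[[-5.6,-0.2,0],[0,0,-2.2],0],[[-5.6,-0.4,0],[0,0,-2.2],0],[[-5.6,-0.6,0],[0,0,-2.2],0],[[-5.6,-0.8,0],[0,0,-2.2],0],[[-5.5,-1,0],[0,0,-2.2],0],[[-3.5,-0.8,0],[0,0,-1.8],0],[[-2,-0.4,0],[0,0,0],0]]' 20
python3 - <<'E'
from h import *
f=grab_frame('top');g=grab_frame('scene');h=grab_frame('wrist')
cv2.imwrite('pics/w7.png',np.hstack([np.vstack([cv2.resize(f['img'][165:265,110:270],(400,250)),cv2.resize(g['img'][110:210,260:420],(400,250),interpolation=2)]),cv2.resize(h['img'],(400,500))])[:,:,::-1])
plan([.5085,-.2905,.0633],17,1)
E
```

```text
time: 25.6
tcp_pos: [0.5087, -0.2929, 0.1617]
tcp_rot: [[-0.291, 0.957, -0.001], [0.957, 0.291, 0.0], [0.001, -0.001, -1.0]]
contact_force: [0.3, 0.5, -0.8]
finger_gap: 0.0917
grasp_force: 0.0
turn [-0.  -0.1 -0. ]
[[0.0, -0.09, 9.87], [-0.0, -0.1, -0.0]]
```

View pics/w7.png

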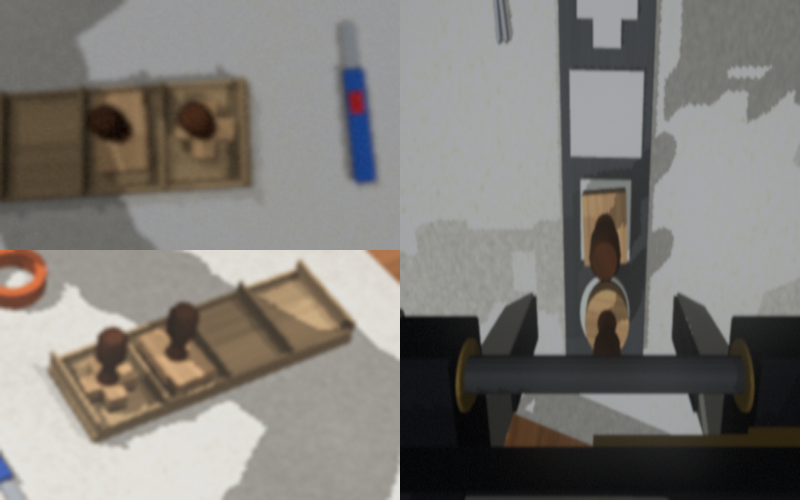

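Cross and oblong stand flat in their bays (upper crop near (200,120) and (110,122)). The square is lined up below the fingers.

```bash
python3 -m crank '[[[0,0,1.3],[0,0,0],0],[[0,0,2],[0,0,0],0],[[0,0,2],[0,0,0],0],[[0,0,2],[0,0,0],0],[[0,0,1.6],[0,0,0],0],[[0,0,1],[0,0,0],0],[[0,0,0],[0,0,0],0],[[0,0,0],[0,0,0],1],[[0,0,0],[0,0,0],1],[[0,0,0],[0,0,0],1]]' 20
python3 -m crank '[[[0,0,0],[0,0,0],1],[[0,0,0],[0,0,0],1],[[0,0,0],[0,0,0],1],[[0,0,-1],[0,0,0],1],[[0,0,-2],[0,0,0],1],[[0,0,-2],[0,0,0],1],[[0,0,-2],[0,0,0],1],[[0,0,-2],[0,0,0],1],[[0,0,-1.3],[0,0,0],1],[[0,0,0],[0,0,0],1]]' 20
python3 - <<'E'
from h import *
plan([.488,.2885,.165],-2.4,11)
E
```

```text
time: 27.0
tcp_pos: [0.5098, -0.2911, 0.0639]
tcp_rot: [[-0.293, 0.956, 0.001], [0.956, 0.293, -0.0], [-0.001, 0.001, -1.0]]
contact_force: [0.3, 0.6, -1.4]
finger_gap: 0.0664
grasp_force: 0.0
time: 28.25
tcp_pos: [0.5101, -0.2911, 0.1675]
tcp_rot: [[-0.293, 0.956, 0.002], [0.956, 0.293, -0.001], [-0.001, 0.001, -1.0]]
contact_force: [-0.4, 0.4, -1.9]
finger_gap: 0.0293
grasp_force: 20.0
turn [ 0.1  0.1 19.4]
[[5.1, 1.35, 0.02], [0.0, 0.0, 1.8]]
[[5.14, 1.19, 0.02], [0.0, 0.0, 1.8]]
[[5.17, 1.03, 0.02], [0.0, 0.0, 1.8]]
[[5.2, 0.87, 0.02], [0.0, 0.0, 1.8]]
[[5.23, 0.7, 0.02], [0.0, 0.0, 1.8]]
[[5.24, 0.54, 0.01], [0.0, 0.0, 1.8]]
[[5.26, 0.37, 0.02], [0.0, 0.0, 1.8]]
[[5.27, 0.21, 0.01], [0.0, 0.0, 1.8]]
[[5.27, 0.05, 0.02], [0.0, 0.0, 1.8]]
[[5.27, -0.12, 0.01], [0.0, 0.0, 1.8]]
[[5.27, -0.29, 0.02], [0.0, 0.0, 1.8]]
```

```bash
python3 -m crank '[[[3.5,0.9,0],[0,0,1.8],1],[[5.1,1.2,0],[0,0,1.8],1],[[5.2,1,0],[0,0,1.8],1],[[5.2,0.9,0],[0,0,1.8],1],[[5.2,0.7,0],[0,0,1.8],1],[[5.2,0.5,0],[0,0,1.8],1],[[5.2,0.4,0],[0,0,1.8],1],[[5.2,0.3,0],[0,0,1.8],1],[[5.2,0.1,0],[0,0,1.8],1],[[5.2,0,0],[0,0,1.8],1]]' 20
python3 - <<'E'
from h import *
for i in range(4): grab_frame('wrist')
plan([.488,.2885,.0645],-2.4,1)
E
```

```text
time: 29.5
tcp_pos: [0.4921, 0.2173, 0.1656]
tcp_rot: [[0.018, 1.0, -0.001], [1.0, -0.018, -0.001], [-0.001, -0.001, -1.0]]
contact_force: [0.6, 0.7, -1.1]
finger_gap: 0.0299
grasp_force: 20.0
turn [-0.1  0.   1.6]
[[7.17, -0.48, 10.1], [-0.1, 0.0, 1.6]]
```

```bash
python3 -m crank '[[[3,-0.2,0],[0,0,0.8],1],[[3,-0.2,0],[0,0,0.8],1],[[1.2,-0.1,0],[0,0,0],1],[[0,0,0],[0,0,0],1],[[0,0,1.5],[0,0,0],1],[[0,0,1.7],[0,0,0],1],[[0,0,1.7],[0,0,0],1],[[0,0,1.6],[0,0,0],1],[[0,0,1],[0,0,0],1],[[0,0,0],[0,0,0],1]]' 20
python3 - <<'E'
from h import *
s=read_state();f=grab_frame('wrist');cv2.imwrite('pics/w8.png',f['img'][:,:,::-1])
plan([.488,.2885,.0645],-2.4,1)
E
```

```text
time: 30.95
tcp_pos: [0.4893, 0.2879, 0.0905]
tcp_rot: [[0.044, 0.999, -0.001], [0.999, -0.044, -0.001], [-0.001, -0.001, -1.0]]
contact_force: [-1.1, -0.3, -1.1]
finger_gap: 0.0296
grasp_force: 20.0
turn [-0.   0.  -0.1]
[[0.02, -0.16, 2.67], [-0.0, 0.0, -0.1]]
```

View pics/w8.png

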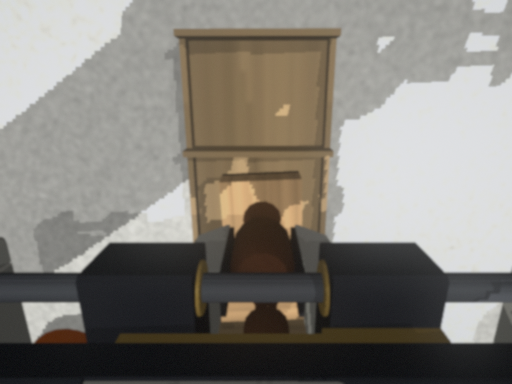

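The square foot is parallel to its bay and clear of the divider (rows 176 against 154), so I lower the rest.

```bash
python3 -m crank '[[[0,-0.1,1],[0,0,0],1],[[0,0,1],[0,0,0],1],[[0,0,0.5],[0,0,0],1],[[0,0,0.15],[0,0,0],1],[[0,0,0.1],[0,0,0],1],[[0,0,0.1],[0,0,0],1],[[0,0,0.1],[0,0,0],1],[[0,0,0],[0,0,0],1],[[0,0,0],[0,0,0],1],[[0,0,0],[0,0,0],1]]' 20

```

```text
time: 32.25
tcp_pos: [0.4888, 0.2883, 0.0637]
tcp_rot: [[0.044, 0.999, 0.001], [0.999, -0.044, -0.0], [-0.0, 0.001, -1.0]]
contact_force: [-5.8, -4.9, 17.5]
finger_gap: 0.0295
grasp_force: 20.0
```

```bash
python3 - <<'E'
from h import *
for i in range(3): print(read_state()['tcp_pos'].round(4)); h=grab_frame('wrist')
g=grab_frame('scene')
cv2.imwrite('pics/w9.png',np.hstack([cv2.resize(g['img'][100:200,270:420],(400,300),interpolation=2),cv2.resize(h['img'][100:280,140:380],(400,300))])[:,:,::-1])
E
```

```text
[0.4888 0.2883 0.0637]
[0.4888 0.2883 0.0637]
[0.4889 0.2883 0.0637]
```

View pics/w9.png

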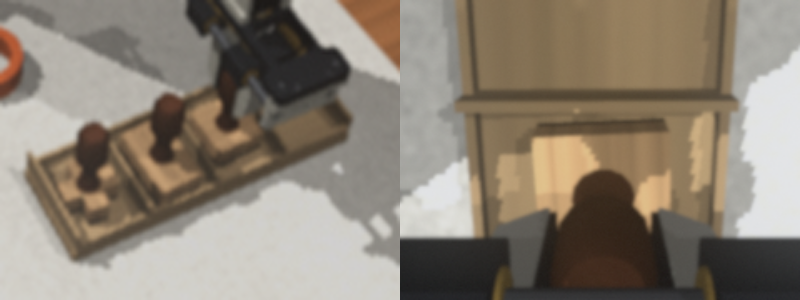

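The square is inside its bay, on the floor. Ease off, release, rise.

```bash
python3 -m crank '[[[0,0,-0.15],[0,0,0],1],[[0,0,0],[0,0,0],0.7],[[0,0,0],[0,0,0],0.4],[[0,0,0],[0,0,0],0],[[0,0,0],[0,0,0],0],[[0,0,-1.5],[0,0,0],0],[[0,0,-3],[0,0,0],0],[[0,0,-3.5],[0,0,0],0],[[0,0,-2],[0,0,0],0],[[0,0,0],[0,0,0],0]]' 20
python3 - <<'E'
from h import *
plan([.530,-.357,.165],17,12)
E
```

```text
time: 33.7
tcp_pos: [0.4897, 0.289, 0.1659]
tcp_rot: [[0.045, 0.999, 0.003], [0.999, -0.045, 0.002], [0.002, 0.003, -1.0]]
contact_force: [0.5, 0.6, -0.5]
finger_gap: 0.0917
grasp_force: 0.0
turn [  0.2  -0.1 -19.6]
[[-5.36, 0.58, -0.0], [0.0, -0.0, -1.6]]
[[-5.38, 0.43, -0.0], [0.0, -0.0, -1.6]]
[[-5.39, 0.27, -0.0], [0.0, -0.0, -1.6]]
[[-5.39, 0.12, -0.0], [0.0, -0.0, -1.6]]
[[-5.39, -0.03, -0.0], [0.0, -0.0, -1.6]]
[[-5.39, -0.18, -0.0], [0.0, -0.0, -1.6]]
[[-5.38, -0.33, -0.01], [0.0, -0.0, -1.6]]
[[-5.37, -0.47, -0.0], [0.0, -0.0, -1.6]]
[[-5.36, -0.63, -0.01], [0.0, -0.0, -1.6]]
[[-5.34, -0.77, -0.0], [0.0, -0.0, -1.6]]
[[-5.32, -0.92, -0.01], [0.0, -0.0, -1.6]]
[[-5.29, -1.08, -0.0], [0.0, -0.0, -1.6]]
```

```bash
python3 -m crank '[[[-5.4,0.6,0],[0,0,-1.6],0],[[-5.4,0.4,0],[0,0,-1.6],0],[[-5.4,0.3,0],[0,0,-1.6],0],[[-5.4,0.1,0],[0,0,-1.6],0],[[-5.4,0,0],[0,0,-1.6],0],[[-5.4,-0.2,0],[0,0,-1.6],0],[[-5.4,-0.3,0],[0,0,-1.6],0],[[-5.4,-0.5,0],[0,0,-1.6],0],[[-5.4,-0.6,0],[0,0,-1.6],0],[[-5.3,-0.8,0],[0,0,-1.6],0]]' 20
python3 - <<'E'
from h import *
for i in range(3): f=grab_frame('wrist')
s=read_state();f=grab_frame('wrist')
for n in('stamp_round','plate_round'):
    for p in landmark_of(n,f): print(n,p['confidence'],onz(ray(f,p['at'],wristT(f,s)),.017).round(4))
plan([.530,-.357,.0635],17,1)
E
```

```text
time: 34.95
tcp_pos: [0.522, -0.2533, 0.1629]
tcp_rot: [[-0.234, 0.972, -0.001], [0.972, 0.234, 0.0], [0.001, -0.001, -1.0]]
contact_force: [0.7, -0.4, 0.6]
finger_gap: 0.0917
grasp_force: 0.0
stamp_round 0.89 [ 0.5318 -0.3589  0.017 ]
turn [-0.  -0.1 -3.5]
[[-10.59, -1.76, 9.95], [-0.0, -0.1, -3.5]]
```

```bash
python3 -m crank '[[[-4,-0.6,0],[0,0,-1.7],0],[[-4,-0.7,0],[0,0,-1.7],0],[[-2.7,-0.5,0],[0,0,0],0],[[0,0,0],[0,0,0],0],[[0,0,2],[0,0,0],0],[[0,0,2],[0,0,0],0],[[0,0,2],[0,0,0],0],[[0,0,2],[0,0,0],0],[[0,0,1.4],[0,0,0],0],[[0,0,0],[0,0,0],0]]' 20
python3 - <<'E'
from h import *
plan([.5305,-.357,.0635],17,1)
E
```

```text
time: 36.5
tcp_pos: [0.5322, -0.3588, 0.0684]
tcp_rot: [[-0.291, 0.957, -0.002], [0.957, 0.291, 0.001], [0.002, -0.001, -1.0]]
contact_force: [0.2, -0.5, 0.6]
finger_gap: 0.0914
grasp_force: 0.0
turn [-0.1 -0.1 -0.1]
[[0.22, -0.11, 0.49], [-0.1, -0.1, -0.1]]
```

```bash
python3 -m crank '[[[0.1,0,0.4],[0,0,0],0],[[0,0,0],[0,0,0],0],[[0,0,0],[0,0,0],1],[[0,0,0],[0,0,0],1],[[0,0,0],[0,0,0],1],[[0,0,0],[0,0,0],1],[[0,0,0],[0,0,0],1],[[0,0,0],[0,0,0],1],[[0,0,-1],[0,0,0],1],[[0,0,-1.5],[0,0,0],1]]' 20
python3 - <<'E'
from h import *
plan([.491,.3625,.167],-2.4,14)
E
```

```text
time: 37.75
tcp_pos: [0.5323, -0.3586, 0.0911]
tcp_rot: [[-0.29, 0.957, -0.0], [0.957, 0.29, 0.0], [0.0, -0.0, -1.0]]
contact_force: [1.0, -0.4, -0.2]
finger_gap: 0.0294
grasp_force: 20.0
turn [-0.  -0.  19.3]
[[5.02, 1.21, -0.54], [-0.0, -0.0, 1.4]]
[[5.04, 1.09, -0.54], [-0.0, -0.0, 1.4]]
[[5.07, 0.96, -0.54], [-0.0, -0.0, 1.4]]
[[5.09, 0.84, -0.54], [-0.0, -0.0, 1.4]]
[[5.11, 0.72, -0.54], [-0.0, -0.0, 1.4]]
[[5.13, 0.59, -0.54], [-0.0, -0.0, 1.4]]
[[5.14, 0.47, -0.54], [-0.0, -0.0, 1.4]]
[[5.15, 0.34, -0.54], [-0.0, -0.0, 1.4]]
[[5.15, 0.21, -0.54], [-0.0, -0.0, 1.4]]
[[5.16, 0.09, -0.54], [-0.0, -0.0, 1.4]]
[[5.16, -0.04, -0.54], [-0.0, -0.0, 1.4]]
[[5.15, -0.16, -0.54], [-0.0, -0.0, 1.4]]
[[5.15, -0.29, -0.54], [-0.0, -0.0, 1.4]]
[[5.14, -0.42, -0.55], [-0.0, -0.0, 1.4]]
```

Raise in the first five rows, travelling at the same time (the stand is empty on the way).

```bash
python3 -m crank '[[[1,0.2,-2],[0,0,0],1],[[4,1,-2],[0,0,1.5],1],[[5,1.1,-2],[0,0,1.5],1],[[5.1,1,-1.6],[0,0,1.5],1],[[5.1,0.9,0],[0,0,1.5],1],[[5.1,0.8,0],[0,0,1.5],1],[[5.1,0.6,0],[0,0,1.5],1],[[5.1,0.5,0],[0,0,1.5],1],[[5.1,0.4,0],[0,0,1.5],1],[[5.1,0.3,0],[0,0,1.5],1]]' 20
python3 - <<'E'
from h import *
for i in range(4): grab_frame('wrist')
plan([.491,.3625,.167],-2.4,6)
E
```

```text
time: 39.0
tcp_pos: [0.5127, 0.106, 0.168]
tcp_rot: [[-0.058, 0.998, 0.002], [0.998, 0.058, 0.0], [-0.0, 0.002, -1.0]]
contact_force: [2.2, -0.1, -0.6]
finger_gap: 0.0295
grasp_force: 20.0
turn [ 0.1 -0.   6. ]
[[4.3, -0.1, 0.01], [0.0, -0.0, 1.0]]
[[4.3, -0.17, 0.01], [0.0, -0.0, 1.0]]
[[4.29, -0.24, 0.01], [0.0, -0.0, 1.0]]
[[4.29, -0.32, 0.01], [0.0, -0.0, 1.0]]
[[4.28, -0.39, 0.01], [0.0, -0.0, 1.0]]
[[4.27, -0.47, 0.01], [0.0, -0.0, 1.0]]
```

```bash
python3 -m crank '[[[3.5,-0.1,0],[0,0,1],1],[[4.3,-0.2,0],[0,0,1],1],[[4.3,-0.2,0],[0,0,1],1],[[4.3,-0.3,0],[0,0,1],1],[[4.3,-0.4,0],[0,0,1],1],[[3.5,-0.4,0],[0,0,1],1],[[1.5,-0.1,0],[0,0,0],1],[[0,0,0],[0,0,0],1],[[0,0,2],[0,0,0],1],[[0,0,2],[0,0,0],1]]' 20
python3 - <<'E'
from h import *
for i in range(4): grab_frame('wrist')
s=read_state();f=grab_frame('wrist');cv2.imwrite('pics/w10.png',f['img'][:,:,::-1])
print(s['tcp_pos']);plan([.491,.3625,.0645],-2.4,1)
E
```

```text
time: 40.45
tcp_pos: [0.4945, 0.3577, 0.1262]
tcp_rot: [[0.049, 0.999, 0.001], [0.999, -0.049, -0.001], [-0.001, 0.001, -1.0]]
contact_force: [0.1, -0.2, -0.3]
finger_gap: 0.0291
grasp_force: 20.0
[0.49384527 0.35876653 0.12668277]
turn [ 0.   0.  -0.3]
[[0.28, -0.32, 6.27], [0.0, 0.0, -0.3]]
```

View pics/w10.png

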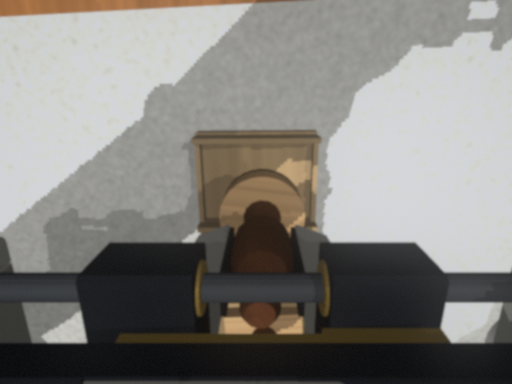

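The round stamp hangs over the last bay, whose dividers show at rows 135 and 226. I check the bay centre from those rows.

```bash
python3 - <<'E'
from h import *
s=read_state();f=grab_frame('wrist');T=wristT(f,s)
for v,a,b in((132,194,321),(139,194,321),(226,198,318)):
    e=[onz(ray(f,(v,u),T),.034) for u in(a,b)];print(v,((e[0]+e[1])/2).round(4),np.linalg.norm(e[0]-e[1]).round(4))
E
```

```text
132 [0.4925 0.4063 0.034 ] 0.0971
139 [0.4923 0.4009 0.034 ] 0.0977
226 [0.4889 0.3283 0.034 ] 0.1002
```

```bash
python3 -m crank '[[[0.5,-0.3,0.8],[0,0,0],1],[[0,0,1.5],[0,0,0],1],[[0,0,1.5],[0,0,0],1],[[0,0,1.2],[0,0,0],1],[[0,0,0.8],[0,0,0],1],[[0,0,0.4],[0,0,0],1],[[0,0,0],[0,0,0],1],[[0,0,0],[0,0,0],1],[[0,0,0],[0,0,0],1],[[0,0,0],[0,0,0],1]]' 20

```

```text
time: 42.0
tcp_pos: [0.4902, 0.3657, 0.0655]
tcp_rot: [[0.046, 0.999, 0.0], [0.999, -0.046, -0.0], [-0.0, 0.0, -1.0]]
contact_force: [-4.9, -3.7, 12.5]
finger_gap: 0.0293
grasp_force: 20.0
```

```bash
python3 - <<'E'
from h import *
h=grab_frame('wrist');g=grab_frame('scene');print(read_state()['contact_force'],read_state()['tcp_pos'])
cv2.imwrite('pics/w11.png',np.hstack([cv2.resize(g['img'][95:185,290:425],(390,260),interpolation=2),cv2.resize(h['img'][100:280,140:380],(390,260))])[:,:,::-1])
E
```

```text
[-3.99692289 -4.00617855 12.08883259] [0.49015796 0.36573575 0.06554626]
```

View pics/w11.png

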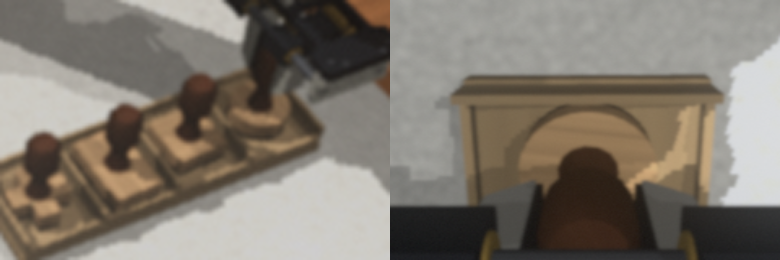

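The round foot is well inside its bay, clear of the end wall and sides, so the contact is with the floor. Release.

```bash
python3 -m crank '[[[0,0,-0.1],[0,0,0],1],[[0,0,0],[0,0,0],1],[[0,0,0],[0,0,0],0.7],[[0,0,0],[0,0,0],0.4],[[0,0,0],[0,0,0],0],[[0,0,0],[0,0,0],0],[[0,0,-1.5],[0,0,0],0],[[0,0,-3],[0,0,0],0],[[0,0,-3.5],[0,0,0],0],[[0,0,-3],[0,0,0],0]]' 20
python3 -m crank '[[[-5,-3,-2],[0,0,0],0],[[-5,-3,-2],[0,0,0],0],[[-5,-3,-2],[0,0,0],0],[[-5,0,-2],[0,0,0],0],[[-5,0,0],[0,0,0],0],[[-5,0,0],[0,0,0],0],[[-5,0,0],[0,0,0],0],[[0,0,0],[0,0,0],0],[[0,0,0],[0,0,0],0],[[0,0,0],[0,0,0],0]]' 20
python3 - <<'E'
from h import *
g=grab_frame('scene');f=grab_frame('top')
for n,z in[(n,.012) for n in L[:4]]+[('rack',0)]:
    P=[landmark_of(n,q) for q in(g,f)];print(n,[onz(ray(q,p[0]['at']),z)[:2].round(4).tolist() for q,p in zip((g,f),P) if p])
cv2.imwrite('pics/fin.png',np.vstack([cv2.resize(g['img'][95:195,255:425],(500,294),interpolation=2),cv2.resize(f['img'][140:275,30:260],(500,294),interpolation=2)])[:,:,::-1])
E
```

```text
time: 43.35
tcp_pos: [0.4905, 0.3661, 0.1779]
tcp_rot: [[0.046, 0.999, 0.001], [0.999, -0.046, 0.001], [0.001, 0.001, -1.0]]
contact_force: [0.3, -0.1, -1.4]
finger_gap: 0.0906
grasp_force: 0.0
time: 44.6
tcp_pos: [0.3845, 0.0215, 0.2558]
tcp_rot: [[0.044, 0.999, 0.001], [0.999, -0.044, 0.0], [0.0, 0.001, -1.0]]
contact_force: [0.2, -0.2, 0.5]
finger_gap: 0.0916
grasp_force: 0.0
stamp_round [[0.4996, 0.3611], [0.4899, 0.3669]]
stamp_square [[0.4882, 0.2868], [0.4852, 0.2827]]
stamp_oblong [[0.4889, 0.2194], [0.4867, 0.2187]]
stamp_cross [[0.4849, 0.1344], [0.4692, -0.1491]]
rack [[0.4779, 0.2522], [0.4932, 0.2454]]
```

View pics/fin.png

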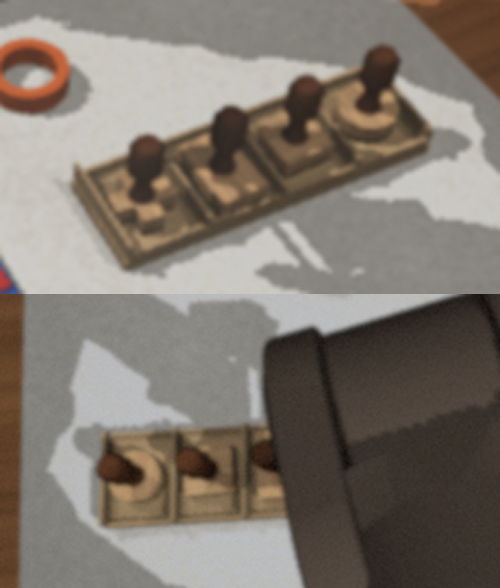

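The scene view shows all four stamps upright and flat in their bays: cross, oblong, square, round from right to left. The top view confirms the round one inside its bay at (135,472), so I hand in.

```bash
python3 -c "
from plant import *
print(sign_off())"
```

```text
the job is handed in; nothing more can be done
None
```

I handed the job in at about 45 s with all four stamps standing upright in the mirrored rack bays (left to right: round, square, oblong, cross) and the arm clear; the hand-in call returned no verdict.

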